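# Swap the spent moisture-absorber tube in the shoe closet

## Robot

A 7-joint arm with a two-finger parallel gripper is mounted at the origin on the work surface. World frame = base frame: x ahead of the robot, y to its left, z up, the work surface at z = 0. Lengths are in m, angles in rad, forces in N, time in s.
With the tool pointing down it reaches from about 0.375 to 0.925 m from the base axis. Payload 3.1 kg.
Tool frame: the origin (TCP) lies between the finger pads; the fingertips stand 14 mm ahead of it and the grasp point (between the pads) lies 5 mm behind it; z points along the fingers, y is the line along which they close (so a half turn about z gives the same grasp; the last joint's range is limited). The gripper opens to 85 mm and grips with 20 to 120 N. Pads are 22 mm wide; open, the fingers measure 114 mm over their backs; the gripper's body (76 mm by 85 mm) begins 54 mm behind the grasp point. The pads swing forward as they close: fully open they stand 13 mm farther back than shut.
Start: joints at [1.014, 0.383, 0.044, 1.598, -0.018, 1.161, -0.05], TCP at [0.288, -0.583, 0.245] pointing down, gripper open.
Joint ranges: [-2.61, 2.61], [-0.41, 2.15], [-1.48, 1.57], [0, 2.5], [-1.57, 4.71], [0.05, 1.97], [-2.85, 2.85]. Speed limits (rad/s): [2.79, 2.79, 3.14, 3.14, 3.14, 3.14, 3.14].

## Interface

Orientations are given as a unit quaternion [w, x, y, z].
In Python, from workcell import ctrl, eyes gives the robot as it stands.
- The arm moves only by the tool move_arm, never from a script. Its argument "motion" is a list of rows, each a list of 3 entries, a list of its own where there are three numbers: the shift along the world's x, y, z in m, then the turn, a rotation vector about the world's x, y, z in rad, then the opening, from 0 (shut) to 1 (fully open). In form: [[[x, y, z], [wx, wy, wz], fingers], ...]. A call has 1 to 10 rows; each row is the pose to reach, as a shift and turn from the pose commanded when the call began; what a row does not reach only later rows make up. A row lasts 1/10 s, in which the tool goes at most 50 mm and 8.59 degrees, less where a joint would pass 70% of its speed; a pose out of reach is approached as far as the arm can. A call with a gripper value outside its range is refused whole. The fingers move at their own pace and stop on an object; the grip force is fixed at half the most. Time passes only in rows, so rows that repeat a pose let the fingers close. It gives the time, the measured TCP pose, the force, the opening and the grip force at its end, in the units of the state.
- ctrl.get_obs(): the state, without advancing time (a new reading comes with each control period).
- eyes.get_image(name): name is "side" or "top"; returns a dict with "img" (480x640x3 uint8, blue, green, red), "depth" (480x640 float32, m along the optical axis (not along the pixel's ray), 0 where there is no reading), "mtx" (3x3 intrinsics, pixels), "R" (3x3) and "t" (3): a world point X has camera coordinates R X + t. Camera axes: x right, y down, z forward; pixel columns grow to the right and rows downward; lengths in m; the calibration is good to about 2 mm. A picture is of the moment at which its call begins.
- ctrl.sign_off(): hands the job in; it is judged then, once.
The state is a dict: "t": time; "q": joint angles; "dq": joint speeds; "tau": joint torques, N m; "position": TCP position; "orientation": TCP orientation; "ft_force": force on the tool from outside, world axes, zero at the start; "wrist_torque": the same for the moment, N m; "finger_gap": finger opening in m; "finger_force": force on a finger pad.
Only numpy, scipy, OpenCV 4.12 (cv2) and the standard library are available. Lean on these libraries where they do the work, as an engineer would, in place of code of your own. Each camera call takes 0.05 s, during which the arm holds its last target. There are 200 camera calls.

## Task

One moisture-absorber tube in the wooden rack has turned green: take it out and stand it in the free hole of the grey drying stand, and only then move the fresh orange tube from the stand into the rack hole that the green one left. Lower both tubes all the way down into their holes instead of letting them drop, and leave the other tubes and everything else on the table where they are.

Things in the scene. Friction and masses are not known exactly. Their poses are not given: they have to be found in the camera images.
- tube_green: rigid sealed tube, plain cylinder 24 mm diameter, 120 mm long (round-edged foot, lower 100 mm coloured, top 20 mm a white cap of the same diameter with a coloured disc on top), 60 g. Origin: centre of its foot, z axis up along the tube. The spent one: green; stands in one of the rack's three holes.
- tube_fresh: rigid sealed tube, plain cylinder 24 mm diameter, 120 mm long (round-edged foot, lower 100 mm coloured, top 20 mm a white cap of the same diameter with a coloured disc on top), 60 g. Origin: centre of its foot, z axis up along the tube. The fresh one: orange; stands in one hole of the grey stand (the only tube there).
- tube_a: rigid sealed tube, plain cylinder 24 mm diameter, 120 mm long (round-edged foot, lower 100 mm coloured, top 20 mm a white cap of the same diameter with a coloured disc on top), 60 g. Origin: centre of its foot, z axis up along the tube. Orange, still good, in a hole of the rack; stays there.
- tube_b: rigid sealed tube, plain cylinder 24 mm diameter, 120 mm long (round-edged foot, lower 100 mm coloured, top 20 mm a white cap of the same diameter with a coloured disc on top), 60 g. Origin: centre of its foot, z axis up along the tube. Orange, still good, in a hole of the rack; stays there.
- rack: brown wooden block 70 x 225 x 70 mm (x, y, z), fixed, with three blind round holes in a row along its y axis, 75 mm apart. Holes are 28 mm wide, 52 mm deep (floor 18 mm above the table). A seated tube sticks out 68 mm. Origin: centre of its underside.
- stand: grey plastic drying stand 70 x 150 x 70 mm (x, y, z), fixed, with two blind round holes along its y axis, 75 mm apart, same size and depth as the rack's: one holds the fresh tube, the other is free. Origin: centre of its underside.
- rack_hole0 (a point): centre of the mouth of rack hole 0 (y = -75 mm in the rack's frame), 70 mm above the table
- rack_hole1 (a point): centre of the mouth of rack hole 1 (y = 0 mm in the rack's frame), 70 mm above the table
- rack_hole2 (a point): centre of the mouth of rack hole 2 (y = 75 mm in the rack's frame), 70 mm above the table
- stand_hole0 (a point): centre of the mouth of stand hole 0 (y = -37.5 mm in the stand's frame), 70 mm above the table
- stand_hole1 (a point): centre of the mouth of stand hole 1 (y = 37.5 mm in the stand's frame), 70 mm above the table
- brush: beechwood clothes brush 190 x 52 x 42 mm lying bristles down; origin under its centre, x along its length; leave alone.
- nozzle: narrow metal vacuum nozzle lying down, about 175 mm long (x from -65 to +110 mm), 34 mm wide, 32 mm high; origin on the table under it, x along it; leave alone.
- jar: sealed glass jar with metal lid, 80 mm diameter, 110 mm high; origin under its centre; leave alone.
- dustbin_cup: spare dustbin cup of clear plastic, open at the top, 96 mm diameter at the rim, 110 mm high; origin under its centre; leave alone.

How it is judged:
By the outcome, as a careful person would: the job done as asked, in the order asked, and still so for the second after the job is handed in, with the robot touching nothing.
It also fails if it takes over 64 s, if anything falls off the work surface, if the arm or the gripper's body presses on something with over 40 N, if the wrist force passes 120 N, or if a joint passes its speed limit or range.

## Working session

There is one attempt and no reset: what is moved stays moved. The work goes in short steps, Python scripts to look and compute and a tool call to move; the robot and the scene stay as the last step left them, time stands still between calls to the robot, and variables do not carry over. Pictures are saved under pics/ and viewed, at most 10 in all, crops included, and the job is handed in when it is done.

Besides the shell and the picture viewer there is one more tool, called after ">>>" as name(argument=value, ...) on one line, values as JSON. move_arm: Moves the arm, as the interface text tells. Its arguments: {"type":"object","properties":{"motion":{"type":"array","items":{"type":"array"}}},"required":["motion"]}

```bash
mkdir -p pics; ls
python3 - <<'E'
from workcell import ctrl, eyes
import cv2,numpy as np
for n in("top","side"):
    d=eyes.get_image(n); cv2.imwrite(f"pics/{n}0.png",d["img"]); np.savez(f"/tmp/{n}0.npz",**d)
    print(n,d["mtx"].tolist(),(-d["R"].T@d["t"]).round(3),d["R"].round(3).tolist())
o=ctrl.get_obs(); print(o)
E
```

```text
pics
top [[486.8211622974051, 0.0, 326.00368361602455], [0.0, 486.8211622974051, 240.2675643095076], [0.0, 0.0, 1.0]] [ 0.369 -0.022  1.387] [[0.006, -1.0, 0.003], [-0.983, -0.007, -0.184], [0.184, -0.002, -0.983]]
side [[564.892164829614, 0.0, 320.5536775807077], [0.0, 564.892164829614, 252.51646286695905], [0.0, 0.0, 1.0]] [ 0.48  -1.047  0.734] [[0.992, -0.128, -0.016], [-0.082, -0.525, -0.847], [0.1, 0.841, -0.531]]
{'t': 0.1, 'q': array([ 1.01422449,  0.3837891 ,  0.04381752,  1.59940905, -0.01789568,
        1.16121111, -0.04991155]), 'dq': array([-0.00053762,  0.00043437,  0.00051361, -0.00376883, -0.00053383,
       -0.00086468, -0.00035662]), 'tau': array([ 1.98644819e-03, -4.34733045e+01,  1.02899261e+00, -2.50455970e+01,
        1.08253720e-02,  5.47438511e-03, -3.49941149e-05]), 'position': array([ 0.28749677, -0.58204593,  0.24399293]), 'orientation': array([-1.16466477e-03,  9.73795500e-01,  2.27422197e-01, -3.36350382e-04]), 'ft_force': array([-0.46230345,  0.1262308 , -1.03995207]), 'wrist_torque': array([-0.03437405,  0.03722432,  0.0120381 ]), 'finger_force': 0.0, 'finger_gap': 0.08539114756484315}
```

View pics/top0.png

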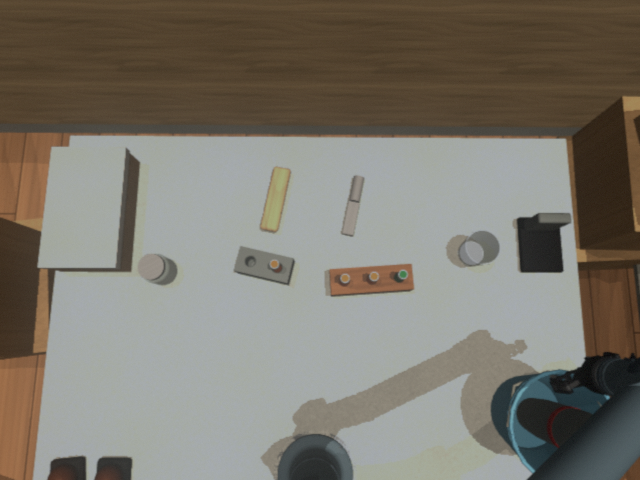

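View pics/side0.png

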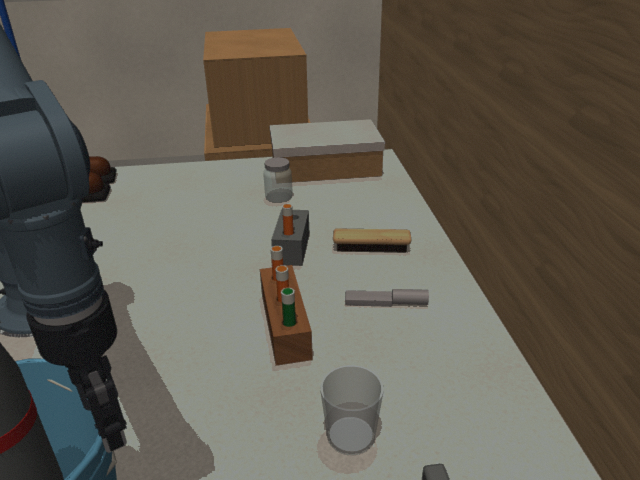

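The top view shows the green tube at (403,274), with rack oranges at (374,277) and (345,279). The fresh tube is at (275,265) and the free hole at (251,261). The side view shows the green cap at (288,293), the oranges at (282,270) and (277,251), and the fresh tube at (287,209). I'll enlarge both views.

Run:
```python
import cv2,numpy as np
t=cv2.imread("pics/top0.png")[238:303,228:423]; s=cv2.imread("pics/side0.png")[200:365,255:315]
a=cv2.resize(t,None,fx=4,fy=4,interpolation=cv2.INTER_CUBIC)
b=cv2.resize(cv2.rotate(s,cv2.ROTATE_90_COUNTERCLOCKWISE),None,fx=4,fy=4,interpolation=cv2.INTER_CUBIC)
w=max(a.shape[1],b.shape[1]); p=lambda i:cv2.copyMakeBorder(i,0,0,0,w-i.shape[1],0)
cv2.imwrite("pics/crop0.png",np.vstack([p(a),p(b)])); print(a.shape,b.shape)
```

```text
(260, 780, 3) (240, 660, 3)
```

View pics/crop0.png

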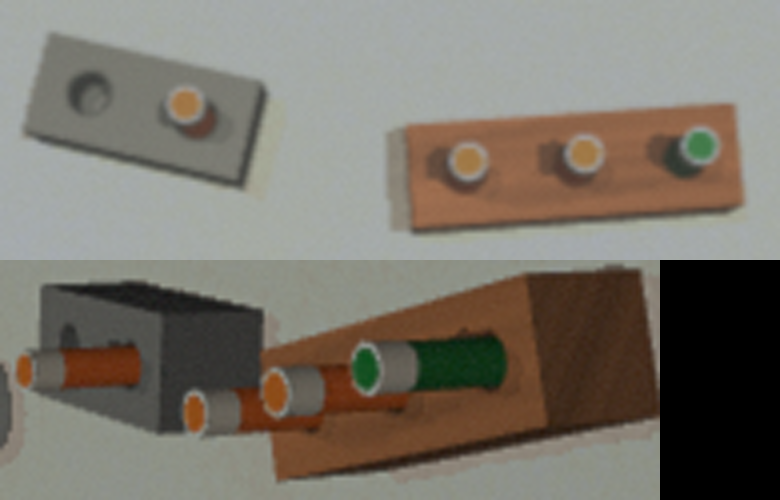

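The crop shows top-view disc centres at (185,104) fresh, (468,161), (585,154) and (700,146) green, and the free mouth at (90,94). In the rotated side crop they are (25,110), (195,152), (276,132) and (367,108), with the mouth at about (69,78). I'll triangulate these.

```bash
cat > h.py <<'E'
import cv2,numpy as np
def ray(d,p):
    K=d["mtx"];c=-d["R"].T@d["t"];v=d["R"].T@np.linalg.inv(K)@[p[0],p[1],1];return c,v
def onz(d,p,z):
    c,v=ray(d,p);return c+v*(z-c[2])/v[2]
def tri(d1,p1,d2,p2):
    P=[d["mtx"]@np.c_[d["R"],d["t"]] for d in(d1,d2)]
    X=cv2.triangulatePoints(P[0],P[1],np.array(p1,float),np.array(p2,float))[:,0];return X[:3]/X[3]
def proj(d,X):
    x=d["mtx"]@(d["R"]@np.array(X)+d["t"]);return x[:2]/x[2]
E
python3 - <<'E'
from h import *
T=np.load("/tmp/top0.npz");S=np.load("/tmp/side0.npz")
T={k:T[k] for k in T};S={k:S[k] for k in S}
tp=lambda u,v:(228+u/4-.375,238+v/4-.375)
sp=lambda u,v:(255+59-(v/4-.375),200+u/4-.375)
for n,a,b in[("fresh",(185,104),(25,110)),("a",(468,161),(195,152)),("b",(585,154),(276,132)),("green",(700,146),(367,108)),("free",(90,94),(69,78))]:
    X=tri(T,tp(*a),S,sp(*b));p=tp(*a);z=.07 if n=="free" else .138
    print(n,X.round(4),"top@z",onz(T,p,z).round(4),"side@z",onz(S,sp(*b),z).round(4),"err",(proj(T,X)-p).round(2))
    i,j=np.round(p).astype(int);dd=T["depth"][j,i];c,v=ray(T,p);print("  depthpt",(c+v*dd).round(4))
for n,cs in[("rack",[(411,126),(734,104),(744,205),(412,228)]),("stand",[(50,34),(264,82),(243,185),(26,133)])]:
    C=np.array([onz(T,tp(*c),.07) for c in cs]);print(n,C.mean(0).round(4),C.round(3)[:,:2].tolist(),np.linalg.norm(np.diff(C,axis=0),axis=1).round(3))
E
```

```text
fresh [0.5414 0.11   0.1368] top@z [0.5402 0.1098 0.138 ] side@z [0.5421 0.1079 0.138 ] err [-0.   -0.42]
  depthpt [0.5396 0.1094 0.1423]
a [ 0.5058 -0.0731  0.1372] top@z [ 0.5044 -0.0731  0.138 ] side@z [ 0.5067 -0.0742  0.138 ] err [-0.02 -0.49]
  depthpt [ 0.5042 -0.073   0.1401]
b [ 0.5107 -0.1485  0.1374] top@z [ 0.5094 -0.1484  0.138 ] side@z [ 0.5115 -0.1492  0.138 ] err [-0.01 -0.45]
  depthpt [ 0.51   -0.149   0.1328]
green [ 0.5163 -0.2228  0.1368] top@z [ 0.5151 -0.2226  0.138 ] side@z [ 0.517  -0.2243  0.138 ] err [-0.01 -0.41]
  depthpt [ 0.5154 -0.223   0.1355]
free [0.561  0.1826 0.0669] top@z [0.5559 0.1819 0.07  ] side@z [0.5641 0.1777 0.07  ] err [-0.01 -1.68]
  depthpt [0.5633 0.1899 0.0183]
rack [ 0.5092 -0.1488  0.07  ] [[0.535, -0.037], [0.552, -0.257], [0.483, -0.262], [0.466, -0.038]] [0.221 0.069 0.225]
stand [0.5464 0.1438 0.07  ] [[0.597, 0.211], [0.565, 0.063], [0.495, 0.076], [0.529, 0.224]] [0.151 0.072 0.152]
```

>>> move_arm(motion=[[[0.023,0.036,0],[0,0,0.111],1],[[0.046,0.072,0],[0,0,0.222],1],[[0.069,0.108,0],[0,0,0.334],1],[[0.092,0.144,0],[0,0,0.445],1],[[0.114,0.18,0],[0,0,0.556],1],[[0.137,0.216,0],[0,0,0.667],1],[[0.16,0.252,0],[0,0,0.778],1],[[0.183,0.288,0],[0,0,0.89],1],[[0.206,0.324,0],[0,0,1.0],1],[[0.228,0.36,0],[0,0,1.112],1]])

```text
t: 1.1
position: [0.5162, -0.2211, 0.2448]
orientation: [-0.0, 0.705, 0.709, -0.0]
ft_force: [0.2, -0.4, 0.1]
finger_gap: 0.0857
finger_force: 0.0
```

>>> move_arm(motion=[[[0,-0.002,-0.03],[0,0,0],1],[[0,-0.002,-0.06],[0,0,0],1],[[0,-0.002,-0.09],[0,0,0],1],[[0,-0.002,-0.12],[0,0,0],1],[[0,-0.002,-0.135],[0,0,0],1],[[0,-0.002,-0.14],[0,0,0],1],[[0,-0.002,-0.14],[0,0,0],1]])

```text
t: 1.8
position: [0.5157, -0.2247, 0.105]
orientation: [-0.0, 0.707, 0.707, -0.0]
ft_force: [-0.8, -0.5, -0.3]
finger_gap: 0.0852
finger_force: 0.0
```

Run:
```python
from workcell import eyes
import cv2,numpy as np
a=eyes.get_image("top")["img"][230:310,330:430]; b=eyes.get_image("side")["img"][210:370,220:360]
a=cv2.resize(a,(400,320),interpolation=3); b=cv2.resize(b,(385,440),interpolation=3)
o=np.zeros((440,800,3),np.uint8); o[:320,:400]=a; o[:,410:795]=b; cv2.imwrite("pics/g1.png",o)
```

```text
(no output)
```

View pics/g1.png

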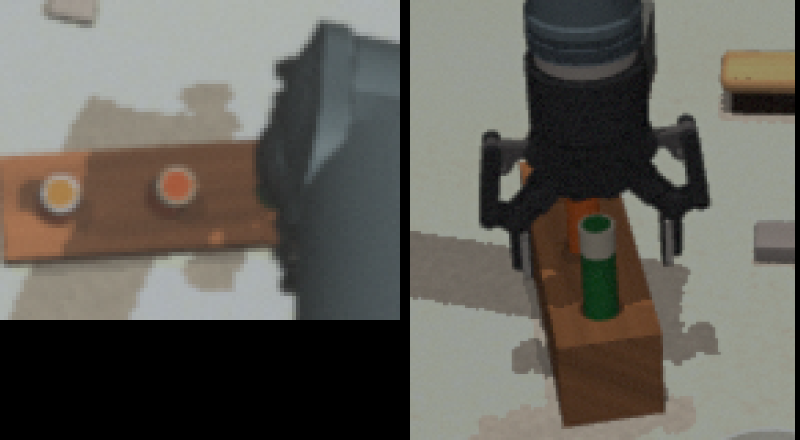

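In the side view the green tube (x≈598) sits midway between the pads (521 and 668). I'll close on it.

>>> move_arm(motion=[[[0,0,0],[0,0,0],0.6],[[0,0,0],[0,0,0],0.4],[[0,0,0],[0,0,0],0.3],[[0,0,0],[0,0,0],0.1],[[0,0,0],[0,0,0],0],[[0,0,0],[0,0,0],0],[[0,0,0],[0,0,0],0],[[0,0,0],[0,0,0],0]])

```text
t: 2.7
position: [0.5164, -0.2249, 0.1058]
orientation: [0.0, 0.707, 0.707, 0.0]
ft_force: [0.2, -0.5, 3.6]
finger_gap: 0.0228
finger_force: 58.8
```

>>> move_arm(motion=[[[0,0,0.01],[0,0,0],0],[[0,0,0.025],[0,0,0],0],[[0,0,0.045],[0,0,0],0],[[0,0,0.065],[0,0,0],0],[[0,0,0.09],[0,0,0],0],[[0,0,0.115],[0,0,0],0],[[0,0,0.14],[0,0,0],0],[[0,0,0.16],[0,0,0],0],[[0,0,0.16],[0,0,0],0]])

```text
t: 3.6
position: [0.5178, -0.2253, 0.2698]
orientation: [0.003, 0.707, 0.707, 0.001]
ft_force: [0.1, 0.4, 0.2]
finger_gap: 0.0225
finger_force: 59.0
```

>>> move_arm(motion=[[[0.002,0.02,0],[0,0,0],0],[[0.006,0.06,0],[0,0,0],0],[[0.011,0.105,0],[0,0,0],0],[[0.015,0.15,0],[0,0,0],0],[[0.02,0.2,0],[0,0,0],0],[[0.025,0.25,0],[0,0,0],0],[[0.03,0.3,0],[0,0,0],0],[[0.035,0.35,0],[0,0,0],0],[[0.038,0.385,0],[0,0,0],0],[[0.04,0.405,0],[0,0,0],0]])

```text
t: 4.6
position: [0.5538, 0.1852, 0.2643]
orientation: [-0.002, 0.705, 0.709, -0.0]
ft_force: [0.3, -0.9, -0.3]
finger_gap: 0.0224
finger_force: 59.1
```

>>> move_arm(motion=[[[0,0,-0.03],[0,0,0],0],[[0,0,-0.06],[0,0,0],0],[[0,0,-0.08],[0,0,0],0],[[0,0,-0.09],[0,0,0],0],[[0,0,-0.09],[0,0,0],0]])

```text
t: 5.1
position: [0.554, 0.1794, 0.1729]
orientation: [-0.001, 0.707, 0.707, -0.002]
ft_force: [-0.1, 0.1, -0.5]
finger_gap: 0.0226
finger_force: 59.0
```

Run:
```python
from workcell import eyes,ctrl
import cv2,numpy as np
o_=ctrl.get_obs();print(o_["position"],o_["orientation"].round(4))
T=eyes.get_image("top");S=eyes.get_image("side");np.savez("/tmp/top2.npz",**T);np.savez("/tmp/side2.npz",**S)
a=T["img"][235:295,220:320]; b=S["img"][165:275,250:350]
a=cv2.resize(a,(400,240),interpolation=3); b=cv2.resize(b,(400,440),interpolation=3)
o=np.zeros((440,800,3),np.uint8); o[:240,:400]=a; o[:,400:800]=b; cv2.imwrite("pics/s1.png",o)
```

```text
[0.55398364 0.17935538 0.17288187] [-0.0013  0.7071  0.7072 -0.0023]
```

View pics/s1.png

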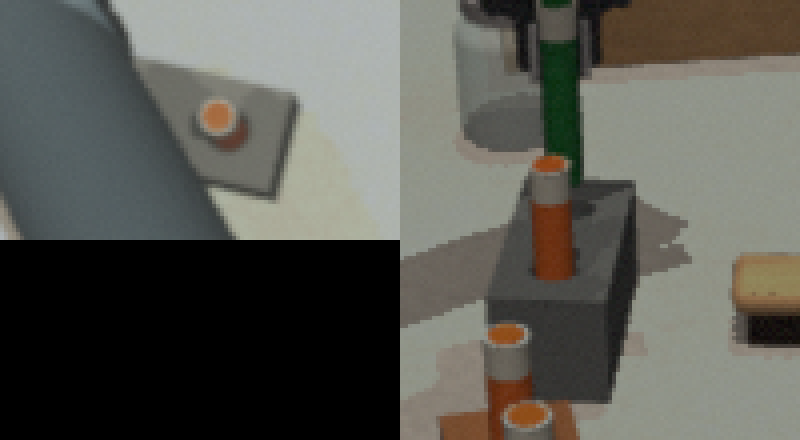

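The side view shows the green tube upright above the far hole, with its axis at crop column 564 near (564,150) and its foot at about row 187. The fresh tube hides part of the mouth. I'll measure the column offset between tube and hole in the side camera.

Run:
```python
from h import *
from workcell import ctrl
L=lambda f:{k:v for k,v in np.load(f).items()}
S2=L("/tmp/side2.npz");S0=L("/tmp/side0.npz");T0=L("/tmp/top0.npz")
h=cv2.cvtColor(S2["img"],cv2.COLOR_BGR2HSV)
m=(cv2.inRange(h,(45,80,20),(85,255,255))>0)
for r in range(176,212,4):
    c=np.where(m[r,270:310])[0]+270
    if len(c): print(r,c.min(),c.max(),(c.min()+c.max())/2, onz(S2,((c.min()+c.max())/2,r),.10).round(4))
for z in(.088,.12):print("pred cmd",z,proj(S2,[.556,.180,z]).round(1))
g=cv2.cvtColor(S0["img"],cv2.COLOR_BGR2GRAY).astype(int)
print("side0 hole",proj(S0,[.556,.182,.07]).round(1))
for r in range(211,225):print(r,g[r,280:312].tolist())
g=cv2.cvtColor(T0["img"],cv2.COLOR_BGR2GRAY).astype(int)
print("top0 hole")
for r in range(252,270):print(r,g[r,238:264].tolist())
```

```text
176 285 294 289.5 [0.5667 0.355  0.1   ]
180 285 294 289.5 [0.5646 0.3295 0.1   ]
184 286 294 290.0 [0.5639 0.3045 0.1   ]
188 286 293 289.5 [0.5606 0.2806 0.1   ]
192 286 293 289.5 [0.5587 0.2571 0.1   ]
196 286 294 290.0 [0.558  0.2341 0.1   ]
200 287 294 290.5 [0.5574 0.2117 0.1   ]
204 292 294 293.0 [0.5617 0.189  0.1   ]
208 293 294 293.5 [0.561  0.1678 0.1   ]
pred cmd 0.088 [291.2 210.2]
pred cmd 0.12 [290.6 198.5]
side0 hole [291.5 216.3]
211 [125, 88, 75, 86, 91, 96, 98, 94, 94, 91, 85, 74, 68, 80, 78, 78, 80, 79, 77, 81, 80, 80, 81, 80, 77, 79, 79, 78, 83, 138, 143, 143]
212 [105, 83, 74, 84, 94, 96, 97, 96, 96, 93, 86, 77, 69, 80, 83, 81, 81, 79, 81, 81, 81, 82, 81, 80, 80, 80, 80, 77, 79, 137, 145, 143]
213 [88, 81, 76, 85, 93, 98, 96, 97, 95, 91, 88, 78, 69, 83, 83, 81, 80, 83, 82, 82, 83, 83, 83, 82, 81, 81, 81, 78, 71, 140, 146, 145]
214 [89, 79, 77, 85, 93, 97, 96, 98, 94, 95, 87, 79, 64, 75, 84, 80, 77, 80, 82, 82, 80, 80, 81, 82, 81, 80, 82, 68, 60, 137, 144, 142]
215 [83, 80, 65, 72, 91, 96, 96, 98, 96, 90, 85, 67, 49, 52, 55, 54, 57, 66, 76, 83, 82, 82, 82, 80, 79
[... 2927 characters left out ...]
119, 120, 122, 120, 119, 121]
265 [120, 120, 119, 120, 120, 119, 119, 112, 97, 83, 90, 102, 105, 109, 111, 107, 111, 119, 119, 121, 120, 120, 120, 121, 120, 122]
266 [119, 119, 119, 121, 120, 119, 119, 118, 114, 103, 97, 103, 104, 107, 107, 114, 119, 120, 121, 121, 119, 120, 120, 120, 121, 122]
267 [120, 120, 122, 120, 120, 120, 121, 119, 119, 118, 115, 114, 113, 115, 118, 120, 120, 122, 120, 120, 120, 121, 120, 120, 120, 121]
268 [119, 119, 119, 119, 118, 122, 121, 120, 118, 120, 119, 120, 120, 122, 121, 121, 120, 121, 121, 122, 121, 121, 119, 121, 121, 119]
269 [120, 119, 120, 118, 120, 119, 120, 120, 121, 121, 119, 120, 120, 120, 122, 121, 120, 121, 121, 119, 122, 120, 121, 121, 122, 118]
```

Relative to the tube, the hole lies about 3 mm further in +x and roughly aligned in y. I'll shift by that, then feel for the mouth.

>>> move_arm(motion=[[[0.003,0,0],[0,0,0],0],[[0.003,0,-0.006],[0,0,0],0],[[0.003,0,-0.011],[0,0,0],0],[[0.003,0,-0.015],[0,0,0],0],[[0.003,0,-0.018],[0,0,0],0],[[0.003,0,-0.02],[0,0,0],0],[[0.003,0,-0.022],[0,0,0],0],[[0.003,0,-0.022],[0,0,0],0]])

```text
t: 6.0
position: [0.5587, 0.1801, 0.1529]
orientation: [-0.0, 0.707, 0.707, -0.0]
ft_force: [0.0, 0.6, -0.6]
finger_gap: 0.0225
finger_force: 59.0
```

>>> move_arm(motion=[[[0,0,-0.003],[0,0,0],0],[[0,0,-0.006],[0,0,0],0],[[0,0,-0.009],[0,0,0],0],[[0,0,-0.012],[0,0,0],0],[[0,0,-0.012],[0,0,0],0]])

```text
t: 6.5
position: [0.5585, 0.18, 0.1406]
orientation: [-0.0, 0.707, 0.707, -0.001]
ft_force: [-0.2, -0.4, -0.4]
finger_gap: 0.0227
finger_force: 59.0
```

>>> move_arm(motion=[[[0,0,-0.006],[0,0,0],0],[[0,0,-0.012],[0,0,0],0],[[0,0,-0.018],[0,0,0],0],[[0,0,-0.024],[0,0,0],0],[[0,0,-0.03],[0,0,0],0],[[0,0,-0.032],[0,0,0],0],[[0,0,-0.033],[0,0,0],0],[[0,0,-0.034],[0,0,0],0],[[0,0,-0.034],[0,0,0],0]])

```text
t: 7.4
position: [0.559, 0.1803, 0.1074]
orientation: [0.0, 0.707, 0.707, 0.0]
ft_force: [-0.3, -0.4, -0.2]
finger_gap: 0.0224
finger_force: 59.0
```

>>> move_arm(motion=[[[0,0,-0.001],[0,0,0],0],[[0,0,-0.0015],[0,0,0],0],[[0,0,-0.002],[0,0,0],0],[[0,0,-0.002],[0,0,0],0]])

```text
t: 7.8
position: [0.5591, 0.1803, 0.1058]
orientation: [0.0, 0.707, 0.707, 0.0]
ft_force: [-0.3, -0.3, 2.0]
finger_gap: 0.0226
finger_force: 59.4
```

>>> move_arm(motion=[[[0,0,-0.0005],[0,0,0],0],[[0,0,-0.001],[0,0,0],0],[[0,0,-0.001],[0,0,0],0]])

```text
t: 8.1
position: [0.5592, 0.1805, 0.1057]
orientation: [0.0, 0.707, 0.707, 0.0]
ft_force: [-2.4, -1.2, 8.0]
finger_gap: 0.0227
finger_force: 59.9
```

Firm contact with the floor, so it's seated. I'll release gently and rise.

>>> move_arm(motion=[[[0,0,0.0005],[0,0,0],0.2],[[0,0,0.0005],[0,0,0],0.32],[[0,0,0.0005],[0,0,0],0.4],[[0,0,0.0005],[0,0,0],0.6],[[0,0,0.0005],[0,0,0],0.8],[[0,0,0.0005],[0,0,0],1],[[0,0,0.0005],[0,0,0],1],[[0,0,0.0005],[0,0,0],1]])

```text
t: 8.9
position: [0.5589, 0.1802, 0.1047]
orientation: [-0.0, 0.707, 0.707, 0.0]
ft_force: [-1.0, 0.7, -0.3]
finger_gap: 0.0856
finger_force: 0.0
```

>>> move_arm(motion=[[[0,0,0.01],[0,0,0],1],[[0,0,0.03],[0,0,0],1],[[0,0,0.06],[0,0,0],1],[[0,0,0.09],[0,0,0],1],[[0,0,0.1],[0,0,0],1],[[0,0,0.1],[0,0,0],1]])

```text
t: 9.5
position: [0.5604, 0.181, 0.2074]
orientation: [0.001, 0.707, 0.707, 0.002]
ft_force: [0.1, -0.1, -1.0]
finger_gap: 0.0856
finger_force: 0.0
```

Run:
```python
from workcell import eyes,ctrl
import cv2,numpy as np
print(ctrl.get_obs()["position"])
S=eyes.get_image("side");np.savez("/tmp/side3.npz",**S)
b=S["img"][190:370,240:330]
cv2.imwrite("pics/s2.png",cv2.resize(b,(300,600),interpolation=3))
```

```text
[0.56036235 0.18101327 0.20739694]
```

View pics/s2.png

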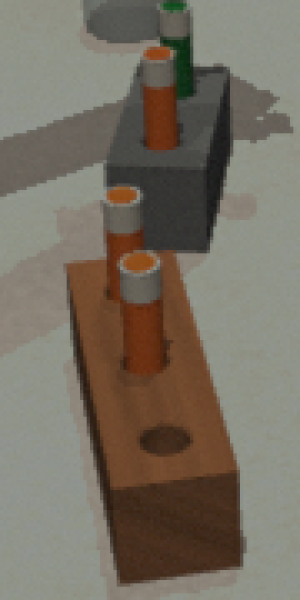

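Green is seated upright in the stand. The vacated rack hole shows at crop (165,440), which is full-image (289.2,321.7). Next is the fresh tube.

>>> move_arm(motion=[[[-0.008,-0.036,0],[0,0,0],1],[[-0.0165,-0.072,0],[0,0,0],1],[[-0.0165,-0.072,0],[0,0,0],1],[[-0.0165,-0.072,-0.03],[0,0,0],1],[[-0.0165,-0.072,-0.06],[0,0,0],1],[[-0.0165,-0.072,-0.085],[0,0,0],1],[[-0.0165,-0.072,-0.0975],[0,0,0],1],[[-0.0165,-0.072,-0.0995],[0,0,0],1],[[-0.0165,-0.072,-0.0995],[0,0,0],1]])

```text
t: 10.45
position: [0.5422, 0.1086, 0.1049]
orientation: [-0.0, 0.707, 0.707, -0.0]
ft_force: [0.3, -0.2, 0.8]
finger_gap: 0.0854
finger_force: 0.0
```

>>> move_arm(motion=[[[0,0,0],[0,0,0],0.6],[[0,0,0],[0,0,0],0.4],[[0,0,0],[0,0,0],0.3],[[0,0,0],[0,0,0],0.1],[[0,0,0],[0,0,0],0],[[0,0,0],[0,0,0],0],[[0,0,0],[0,0,0],0],[[0,0,0],[0,0,0],0]])

```text
t: 11.25
position: [0.5428, 0.1083, 0.106]
orientation: [0.0, 0.707, 0.707, 0.0]
ft_force: [-1.2, -0.6, 4.9]
finger_gap: 0.0225
finger_force: 58.9
```

Run:
```python
from h import *
S=dict(np.load("/tmp/side3.npz").items())
print("rackhole side",onz(S,(289.15,321.65),.07))
h=cv2.cvtColor(S["img"],cv2.COLOR_BGR2GRAY).astype(int)
for r in range(315,329):print(r,h[r,276:302].tolist())
```

```text
rackhole side [ 0.51694156 -0.22600805  0.07      ]
315 [77, 73, 73, 74, 73, 74, 76, 81, 79, 76, 77, 75, 76, 77, 80, 84, 78, 76, 81, 81, 82, 83, 83, 83, 81, 81]
316 [80, 77, 76, 73, 74, 72, 76, 78, 80, 76, 75, 74, 67, 75, 75, 78, 76, 79, 79, 79, 82, 83, 84, 83, 82, 81]
317 [81, 78, 75, 77, 72, 74, 77, 77, 74, 77, 75, 61, 62, 62, 64, 65, 72, 76, 73, 78, 82, 84, 85, 81, 80, 78]
318 [80, 77, 78, 74, 75, 73, 71, 70, 65, 61, 52, 51, 46, 51, 47, 46, 54, 55, 57, 71, 73, 83, 84, 85, 83, 81]
319 [78, 77, 79, 79, 74, 69, 66, 50, 45, 40, 42, 43, 51, 50, 47, 51, 44, 47, 49, 55, 68, 77, 82, 82, 84, 82]
320 [79, 80, 77, 76, 75, 69, 57, 44, 38, 39, 43, 45, 45, 44, 48, 48, 46, 45, 47, 43, 57, 70, 82, 83, 80, 81]
321 [79, 81, 76, 77, 74, 61, 41, 37, 39, 41, 43, 45, 45, 48, 49, 48, 47, 52, 48, 42, 40, 67, 82, 84, 84, 84]
322 [80, 80, 78, 76, 75, 63, 38, 34, 41, 44, 44, 48, 50, 46, 47, 50, 48, 45, 47, 42, 40, 57, 80, 84, 84, 83]
323 [83, 79, 75, 77, 77, 69, 49, 41, 41, 45, 44, 49, 51, 51, 50, 49, 49, 44, 43, 48, 54, 73, 83, 82, 84, 83]
324 [80, 78, 81, 76, 75, 76, 58, 43, 43, 46, 45, 51, 50, 51, 51, 49, 49, 46, 45, 56, 72, 80, 82, 85, 84, 83]
325 [82, 79, 80, 77, 76, 78, 76, 67, 51, 47, 47, 48, 52, 52, 52, 52, 53, 52, 63, 77, 78, 81, 83, 80, 82, 82]
326 [80, 81, 77, 79, 78, 78, 77, 80, 80, 73, 68, 58, 58, 59, 64, 66, 74, 82, 78, 82, 80, 79, 80, 81, 87, 82]
327 [81, 79, 80, 77, 80, 75, 78, 78, 82, 84, 84, 84, 84, 81, 81, 82, 82, 82, 82, 79, 80, 79, 79, 81, 84, 85]
328 [80, 81, 79, 79, 78, 78, 79, 80, 82, 84, 85, 84, 87, 80, 80, 81, 82, 82, 80, 80, 77, 77, 79, 80, 85, 83]
```

>>> move_arm(motion=[[[0,0,0.01],[0,0,0],0],[[0,0,0.025],[0,0,0],0],[[0,0,0.045],[0,0,0],0],[[0,0,0.065],[0,0,0],0],[[0,0,0.09],[0,0,0],0],[[0,0,0.115],[0,0,0],0],[[0,0,0.14],[0,0,0],0],[[0,0,0.16],[0,0,0],0],[[0,0,0.16],[0,0,0],0]])

```text
t: 12.15
position: [0.5447, 0.1092, 0.2697]
orientation: [0.002, 0.707, 0.707, 0.003]
ft_force: [-0.2, -0.1, -1.0]
finger_gap: 0.0227
finger_force: 58.8
```

>>> move_arm(motion=[[[-0.001,-0.02,0],[0,0,0],0],[[-0.004,-0.06,0],[0,0,0],0],[[-0.008,-0.105,0],[0,0,0],0],[[-0.012,-0.15,0],[0,0,0],0],[[-0.015,-0.2,0],[0,0,0],0],[[-0.019,-0.25,0],[0,0,0],0],[[-0.023,-0.295,0],[0,0,0],0],[[-0.025,-0.32,0],[0,0,0],0],[[-0.0255,-0.333,0],[0,0,0],0],[[-0.0255,-0.333,0],[0,0,0],0]])

```text
t: 13.15
position: [0.5159, -0.2266, 0.2643]
orientation: [-0.001, 0.708, 0.706, -0.0]
ft_force: [-0.2, 0.9, -1.1]
finger_gap: 0.0225
finger_force: 58.7
```

>>> move_arm(motion=[[[0,0,-0.03],[0,0,0],0],[[0,0,-0.06],[0,0,0],0],[[0,0,-0.08],[0,0,0],0],[[0,0,-0.09],[0,0,0],0],[[0,0,-0.09],[0,0,0],0]])

```text
t: 13.65
position: [0.5162, -0.2219, 0.1736]
orientation: [-0.002, 0.706, 0.708, -0.0]
ft_force: [-0.1, 0.5, 0.0]
finger_gap: 0.0226
finger_force: 58.8
```

Run:
```python
from workcell import eyes,ctrl
from h import *
o=ctrl.get_obs();print(o["position"],o["orientation"].round(3))
S=eyes.get_image("side");np.savez("/tmp/side4.npz",**S)
for z in(.088,.12):print("pred tube",z,proj(S,[.517,-.225,z]).round(1))
print("hole",proj(S,[.517,-.226,.07]))
h=cv2.cvtColor(S["img"],cv2.COLOR_BGR2HSV);m=cv2.inRange(h,(3,150,40),(18,255,255))>0
for r in range(295,325,3):
    c=np.where(m[r,270:310])[0]+270
    if len(c):print(r,c.min(),c.max(),(c.min()+c.max())/2)
cv2.imwrite("pics/r1.png",cv2.resize(S["img"][260:360,240:340],(600,600),interpolation=3))
```

```text
[ 0.51623011 -0.22187272  0.17358488] [-0.002  0.706  0.708 -0.   ]
pred tube 0.088 [288.7 313.6]
pred tube 0.12 [287.9 299.7]
hole [289.18107951 321.64430511]
295 277 299 288.0
298 270 300 285.0
301 275 301 288.0
304 270 302 286.0
307 272 302 287.0
310 271 303 287.0
313 270 304 287.0
316 270 306 288.0
319 270 306 288.0
322 270 307 288.5
```

View pics/r1.png

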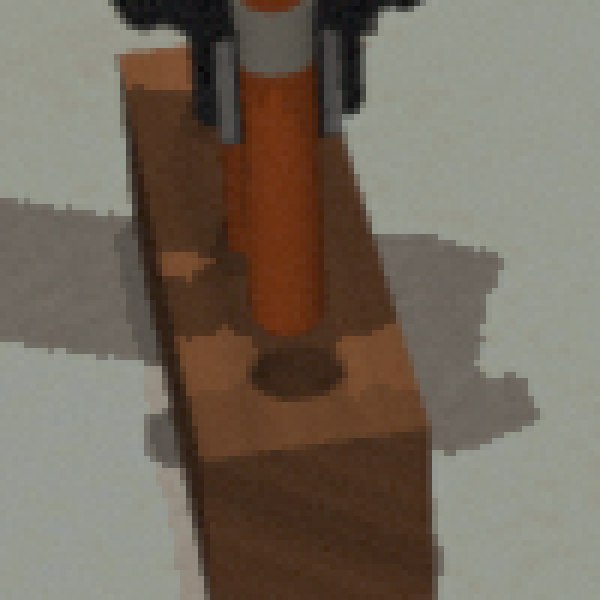

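The image shows the tube foot at (287,330) just above the hole mouth at (297,372). The arm had not quite settled, so I'll hold and look again.

>>> move_arm(motion=[[[0,0,-0.005],[0,0,0],0],[[0,0,-0.01],[0,0,0],0],[[0,0,-0.01],[0,0,0],0],[[0,0,-0.01],[0,0,0],0],[[0,0,-0.01],[0,0,0],0],[[0,0,-0.01],[0,0,0],0]])

```text
t: 14.3
position: [0.5171, -0.2249, 0.1656]
orientation: [0.0, 0.707, 0.707, 0.0]
ft_force: [-0.3, 0.8, -0.2]
finger_gap: 0.0228
finger_force: 58.8
```

Run:
```python
from workcell import eyes,ctrl
from h import *
o=ctrl.get_obs();print(o["position"],o["orientation"].round(3))
S=eyes.get_image("side")
for z in(.078,.11):print("pred tube",z,proj(S,[.517,-.225,z]).round(1))
cv2.imwrite("pics/r2.png",cv2.resize(S["img"][270:350,250:330],(600,600),interpolation=3))
```

```text
[ 0.51708604 -0.22492545  0.16561254] [0.    0.707 0.707 0.   ]
pred tube 0.078 [288.9 317.9]
pred tube 0.11 [288.1 304.1]
```

View pics/r2.png

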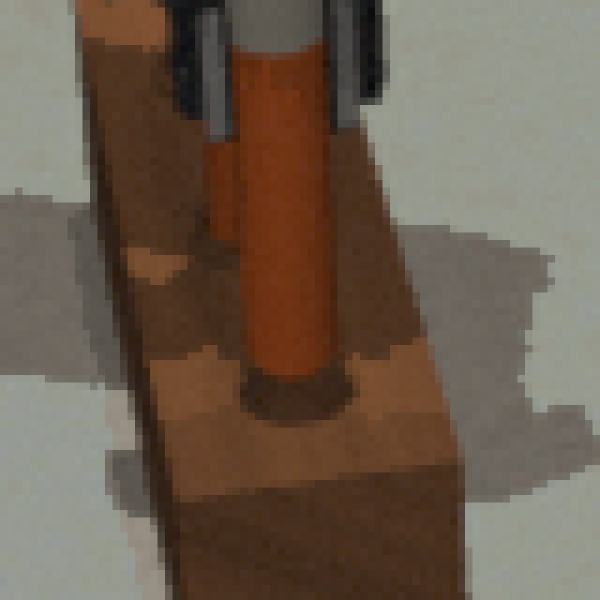

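Once settled, the tube axis sits at column 291 against the hole centre at 298 (hole row 388), which is about 1.5 mm. I'll shift +x and lower.

>>> move_arm(motion=[[[0.0015,-0.0005,0],[0,0,0],0],[[0.0015,-0.0005,-0.004],[0,0,0],0],[[0.0015,-0.0005,-0.008],[0,0,0],0],[[0.0015,-0.0005,-0.011],[0,0,0],0],[[0.0015,-0.0005,-0.014],[0,0,0],0],[[0.0015,-0.0005,-0.014],[0,0,0],0]])

```text
t: 14.95
position: [0.5178, -0.2251, 0.1505]
orientation: [-0.001, 0.707, 0.707, -0.0]
ft_force: [-0.1, -1.2, -1.5]
finger_gap: 0.0228
finger_force: 58.8
```

>>> move_arm(motion=[[[0,0,-0.004],[0,0,0],0],[[0,0,-0.008],[0,0,0],0],[[0,0,-0.012],[0,0,0],0],[[0,0,-0.016],[0,0,0],0],[[0,0,-0.016],[0,0,0],0]])

```text
t: 15.45
position: [0.5178, -0.225, 0.1344]
orientation: [-0.001, 0.707, 0.707, -0.0]
ft_force: [0.2, 0.6, -1.5]
finger_gap: 0.0229
finger_force: 58.8
```

>>> move_arm(motion=[[[0,0,-0.006],[0,0,0],0],[[0,0,-0.012],[0,0,0],0],[[0,0,-0.018],[0,0,0],0],[[0,0,-0.023],[0,0,0],0],[[0,0,-0.026],[0,0,0],0],[[0,0,-0.028],[0,0,0],0],[[0,0,-0.029],[0,0,0],0],[[0,0,-0.029],[0,0,0],0]])

```text
t: 16.25
position: [0.5185, -0.2253, 0.1064]
orientation: [0.0, 0.707, 0.707, 0.0]
ft_force: [0.8, -0.2, -0.6]
finger_gap: 0.0225
finger_force: 59.0
```

>>> move_arm(motion=[[[0,0,-0.0005],[0,0,0],0],[[0,0,-0.001],[0,0,0],0],[[0,0,-0.0015],[0,0,0],0],[[0,0,-0.0015],[0,0,0],0]])

```text
t: 16.65
position: [0.5188, -0.2255, 0.106]
orientation: [0.0, 0.707, 0.707, -0.0]
ft_force: [-2.4, 0.7, 5.8]
finger_gap: 0.0226
finger_force: 59.6
```

Bottomed out at the same height as before. I'll release, rise and check.

>>> move_arm(motion=[[[0,0,0.0005],[0,0,0],0.2],[[0,0,0.0005],[0,0,0],0.32],[[0,0,0.0005],[0,0,0],0.4],[[0,0,0.0005],[0,0,0],0.6],[[0,0,0.0005],[0,0,0],0.8],[[0,0,0.0005],[0,0,0],1],[[0,0,0.0005],[0,0,0],1],[[0,0,0.0005],[0,0,0],1]])

```text
t: 17.45
position: [0.5184, -0.2253, 0.1052]
orientation: [-0.0, 0.707, 0.707, 0.0]
ft_force: [0.0, 0.2, 0.2]
finger_gap: 0.0852
finger_force: 0.0
```

>>> move_arm(motion=[[[0,0,0.01],[0,0,0],1],[[0,0,0.03],[0,0,0],1],[[0,0,0.06],[0,0,0],1],[[0,0,0.1],[0,0,0],1],[[0,0,0.14],[0,0,0],1],[[-0.04,-0.02,0.16],[0,0,0],1],[[-0.08,-0.04,0.17],[0,0,0],1],[[-0.11,-0.06,0.17],[0,0,0],1],[[-0.11,-0.06,0.17],[0,0,0],1]])

```text
t: 18.35
position: [0.4033, -0.2899, 0.2765]
orientation: [0.001, 0.711, 0.704, -0.002]
ft_force: [-0.0, 0.1, -0.2]
finger_gap: 0.0855
finger_force: 0.0
```

Run:
```python
from workcell import eyes
import cv2
cv2.imwrite("pics/end.png",eyes.get_image("side")["img"])
```

```text
(no output)
```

View pics/end.png

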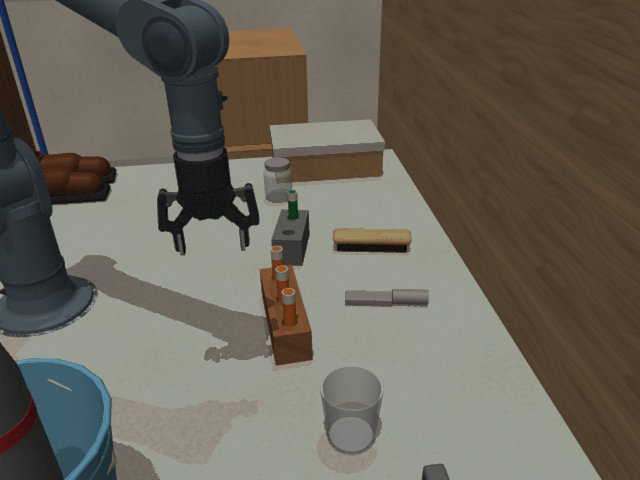

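The final picture shows green seated in the stand at (292,205), and three orange tubes in the rack with the fresh one at (288,307). Everything else is in place, so I'll hand it in.

```bash
python3 -c "
from workcell import ctrl
print(ctrl.sign_off())"
```

```text
the job is handed in; nothing more can be done
None
```

The green tube was lowered to the bottom of the stand's free hole, then the fresh orange tube to the bottom of the rack hole it left; nothing else was seen to move, and the job was handed in at about 18 s.

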